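# Clamp a glass jar in the one-hand jar vise by its ratchet lever

### The arm

A 6-joint arm with a two-finger parallel gripper is mounted at the origin on a cart in front of the work surface, level with it; the furniture and walls round the work are solid. World frame = base frame: x ahead of the robot, y to its left, z up, the work surface at z = 0. Lengths are in m, angles in rad, forces in N, time in s.
With the tool pointing down it reaches from about 0.375 to 0.9 m from the base axis. Payload 3.1 kg.
Tool frame: the origin (TCP) lies where the fingers leave the gripper's body, on its centre line; the fingertips stand 70 mm ahead of it and the grasp point (between the pads) lies 51 mm ahead of it; z points along the fingers, y is the line along which they close (so a half turn about z gives the same grasp; the last joint's range is limited). The gripper opens to 87 mm and grips with 3 to 60 N. Pads are 19 mm wide; open, the fingers measure 117 mm over their backs; the gripper's body (75 mm by 190 mm) begins 51 mm behind the grasp point.
Start: joints at [-1.496, 0.527, 1.433, -0, 1.181, -0.178], TCP at [0.157, -0.605, 0.292] pointing down, gripper open.
Joint ranges: [-3.08, 3.08], [-0.75, 2.2], [0.22, 2.44], [-1.43, 4.57], [0, 2.65], [-2.85, 2.85]. Speed limits (rad/s): [2.79, 2.79, 3.14, 3.14, 3.14, 3.14].

### API

Orientations are given as a unit quaternion [x, y, z, w].
In Python, from rig import robot gives the robot as it stands.
- The arm moves only by the tool send_rows, never from a script. Its argument "deltas" is text: rows parted by semicolons, each of 7 numbers parted by spaces: the shift along the tool's x, y, z in mm, then the turn, a rotation vector about the tool's x, y, z in degrees, then the opening, from 0 (shut) to 1 (fully open). A call has 1 to 10 rows; each row shifts and turns the commanded pose from where the row before left it, along the tool's axes as they then stand; what a row does not reach is not made up. A row lasts 1/8 s, in which the tool goes at most 62.5 mm and 10.7 degrees, less where a joint would pass 70% of its speed; a pose out of reach is approached as far as the arm can. A call is refused whole if a number of a shift passes 62.5 or a number of a turn 10.7, either way. A call with a gripper value outside its range is refused whole. The fingers move at their own pace and stop on an object; "newtons" is the grip in N (left out, the last holds). Time passes only in rows, so rows that do not move let the fingers close. It gives the time, the measured TCP pose, the force, the opening and the grip force at its end, in the units of the state.
- robot.get_obs(): the state, without advancing time (a new reading comes with each control period).
- robot.camera(name): name is "scene" or "top" or "wrist"; returns a dict with "image" (420x560x3 uint8, red, green, blue), "depth" (420x560 float32, m along the optical axis (not along the pixel's ray), 0 where there is no reading), "fovy" (degrees; the focal length in pixels is half the picture's height over the tangent of half this angle, whatever the lens; pixels are square), "cx", "cy" (the principal point, pixels), "k1" (the pictures are not rectified: a ray, as slopes to the right and down, at radius r is drawn at 1 + k1 r^2 times it, then the intrinsics apply), "rvec" (rotation vector, rad) and "tvec" (3), from world to camera coordinates, as OpenCV has them. Camera axes: x right, y down, z forward; pixel columns grow to the right and rows downward; lengths in m; the calibration is good to about 2 mm. A picture is of the moment at which its call begins.
- robot.hand_in(): hands the job in; it is judged then, once.
Trained networks look in the newest picture that a camera, given by its name, has taken for a name from the list of things; names that differ only in an ending like _2 or _b are one class to them, and where a whole thing is asked for, a point or a joint stands for the part that bears it (a point fixed in the world has none). Each returns a list of dicts, best first, with "p" (0 to 1); they miss things now and then, are a little off and sometimes report something else, mostly with a low value. They report only what shows in the picture. A call takes as long as a camera call. They do not tell look-alikes from the thing itself.
- robot.find_in(camera, thing): "box" ([left, top, right, bottom] in pixels, round what is visible of it).
- robot.cut_out(camera, thing): "region" (420x560 bool, what is visible of it) and "box" ([left, top, right, bottom] in pixels, round what is visible of it).
The state is a dict: "time": time; "q": joint angles; "joint_velocities": joint speeds; "joint_torque": joint torques, N m; "position": TCP position; "tool_rot": TCP orientation; "ft_force": force on the tool from outside, world axes, zero at the start; "moment": the same for the moment, N m; "grip_width": finger opening in m; "grip_force": force on a finger pad.
Only numpy, scipy, OpenCV 4.12 (cv2) and the standard library are available. Lean on these libraries where they do the work, as an engineer would, in place of code of your own. Each camera call takes 0.05 s, during which the arm holds its last target. There are 200 camera calls.

### The job

Make the small spice jar with the dark lid ready for one-handed opening: stand it upright on the bed of the blue jar vise, between the jaws, and let go. Then swing the vise's ratchet lever back and forth by its red knob until the jaws take hold and the lever turns heavy, and give it two clicks more, three at the very most, because it is glass. Close the jaws with the lever only, leave the other things where they stand, and finish with the lever swung back to the right against its stop.

Things in the scene. Friction and masses are not known exactly. Their poses are not given: they have to be found in the camera images.
- vise: Blue jar vise fixed to the worktop: bed 110 (x) x 322 (y, -172 to +150) x 12 mm. Origin: on the worktop under the bed. y runs along the bed: gear housing with ratchet wheel and lever on the +y half (y +45 to +141 mm, wheel top 51 mm high), rear jaw at the -y end (up to 66 mm high). The jar stands on the bed (12 mm above the worktop) at x = 0 between the moving jaw and the rear jaw.
- jaw_face (a point): Middle of the moving jaw's rubber face, 39 mm above the worktop, axes as the vise's. Opposite, the rear jaw's V-shaped rubber pad is bolted at y = -88 to -122 mm of the vise, a different, unreported place each time; springs behind it yield about 1 mm per 10 N. A jar stood at x = 0 with its side about 5 mm off this face is always clear of the rear pad.
- jaw: Moving jaw, 64 mm wide, top 64 mm above the worktop. Origin: on the bed below the middle of its face, which looks to the vise's -y. The lever drives it to -y by rack and ratchet, 3.1 mm a click; it cannot be drawn back. It slides the jar until that meets the rear pad (1 to 3 N at the knob so far); from there each click adds about 30 N of squeeze and 2.5 N at the knob.
- lever (a joint): Ratchet lever angle: 0 = fully right (seen from the robot), its parking stop; 1.8 = left stop. Increasing (clockwise from above, knob going left) is the working stroke: one click per 0.314 rad, after up to 0.31 rad of idle travel, so about 5 clicks a full stroke. Whole clicks are kept, part of a click is lost as the lever goes back. The back swing turns nothing. It stays where left (friction about 1 N).
- lever_pivot (a point): The lever's upright axis, 58 mm above the worktop, at x = -10, y = +85 mm of the vise. At lever angle q the bar points from here along the world direction (vise yaw) + pi + 0.9 - q.
- knob_mid (a point): Red knob on the lever's end, 120 mm from the lever's axis: an upright, freely revolving grip 22 to 26 mm thick, 62 to 112 mm above the worktop. The point lies on its axis, 92 mm above the worktop. It can be pinched from above or pushed from the side.
- spice_jar: The small glass spice jar with green label and dark lid (black side, brown top) that is to be clamped: upright cylinder, 42 mm thick (the lid, its top 20 mm, 44 mm thick), 105 mm tall, about 110 g. Origin: centre of its underside. It starts on the worktop in front of the vise.
- jar_mid (a point): Centre of the spice jar, half-way up (52.5 mm above its underside); z along its axis.
- rice_jar: Large glass jar with yellow lid, 72 mm across, 170 mm tall, a bystander. Origin: centre of its underside.
- tuna_tin: Flat tin, 86 mm across, 40 mm tall, a bystander. Origin: centre of its underside.
- cream_cup: Cream-coloured cup, 69 mm across, 67 mm tall, a bystander. Origin: centre of its underside.
- soy_bottle: Sauce bottle with dark red cap, 60 mm across, 201 mm tall, a bystander. Origin: centre of its underside.
Not all that is in view belongs to the job. What is shaped like the spice_jar but turquoise is not meant.

How it is judged:
On the way, in this order (a step that is already met when the one before it is completed fails the run):
1. the spice jar stands upright on the vise's bed between the jaws, let go (x of jar_mid in the frame of vise between -0.02 and 0.02 m and y of jar_mid in the frame of vise above -0.125 m and y of jar_mid in the frame of jaw_face below -0.015 m and z of jar_mid in the frame of vise between 0.06 and 0.07 m and angle between jar_mid's own z axis and vertical below 0.12 rad and contact force between the fingers and spice_jar below 0.3 N and linear speed of spice_jar below 0.02 m/s), for 0.2 s.
2. the jaws grip the jar with at least 25 N (x of jar_mid in the frame of vise between -0.02 and 0.02 m and y of jar_mid in the frame of vise above -0.125 m and y of jar_mid in the frame of jaw_face below -0.015 m and z of jar_mid in the frame of vise between 0.06 and 0.07 m and angle between jar_mid's own z axis and vertical below 0.12 rad and contact force between jaw and spice_jar above 25 N), for 0.2 s.
At the end, for the whole second after the job is handed in: The jar stands upright (0.12 rad) on the bed between the jaws, within 20 mm of its middle line, at rest, squeezed by the moving jaw with 25 to 100 N (one to three clicks past first touch); lever within 0.12 rad of its right stop; bystanders within 30 mm of their places (all of step 2 and contact force between jaw and spice_jar below 100 N and value of joint lever below 0.12 rad and linear speed of spice_jar below 0.01 m/s and distance of each of rice_jar, tuna_tin, cream_cup, soy_bottle from where it was at the start of the episode below 0.03 m).
It fails at once if the jar is squeezed with more than 125 N (over four clicks past first touch) (contact force between jaw and spice_jar above 125 N).
It fails at once if the robot pushes the moving jaw itself, with more than 8 N (contact force between any of the fingers, the arm and jaw above 8 N).
It fails at once if a bystander is knocked away by more than 40 mm (distance of any of rice_jar, tuna_tin, cream_cup, soy_bottle from where it was at the start of the episode above 0.04 m).
It also fails if it takes over 72 s, if anything falls off the work surface, if the arm or the gripper's body presses on something with over 40 N, if the wrist force passes 120 N, or if a joint passes its speed limit or range.

## Working session

There is one attempt and no reset: what is moved stays moved. The work goes in short steps, Python scripts to look and compute and a tool call to move; the robot and the scene stay as the last step left them, time stands still between calls to the robot, and variables do not carry over. Pictures are saved under pics/ and viewed, at most 10 in all, crops included, and the job is handed in when it is done.

Besides the shell and the picture viewer there is one more tool, called after "Call:" as name(argument=value, ...) on one line, values as JSON. send_rows: Moves the arm, as the interface text tells. Its arguments: {"type":"object","properties":{"deltas":{"type":"string"},"newtons":{"type":"number"}},"required":["deltas"]}

```bash
mkdir -p pics; cat > h.py <<'E'
import numpy as np, cv2
from rig import robot
from scipy.spatial.transform import Rotation as R
def cloud(c):
    d=c["depth"];H,W=d.shape;f=H/2/np.tan(np.radians(c["fovy"])/2)
    v,u=np.mgrid[:H,:W].astype(float)
    K=np.array([[f,0,c["cx"]],[0,f,c["cy"]],[0,0,1]])
    p=cv2.undistortPoints(np.stack([u.ravel(),v.ravel()],1)[:,None],K,np.array([c["k1"],0,0,0,0.]))[:,0].reshape(H,W,2)
    P=np.dstack([p[...,0]*d,p[...,1]*d,d])
    Rm=cv2.Rodrigues(np.array(c["rvec"],float))[0]
    return (P-np.array(c["tvec"]))@Rm
def save(n,im): cv2.imwrite(f"pics/{n}.png",im[...,::-1])
E
cat > a.py <<'E'
from h import *
o=robot.get_obs();print(o["time"],o["position"],o["tool_rot"],o["grip_width"])
ims=[]
for cam in ("scene","top"):
    c=robot.camera(cam);P=cloud(c);im=c["image"].copy();np.savez(cam,P=P,im=im,d=c["depth"])
    for t in ["vise","jaw","lever","knob_mid","spice_jar","rice_jar","tuna_tin","cream_cup","soy_bottle"]:
        for r in robot.cut_out(cam,t)[:2]:
            m=r["region"]&(c["depth"]>0);q=P[m]
            if len(q)<5: continue
            print(cam,t,round(r["p"],2),np.round(r["box"]),"med",np.median(q,0).round(3),"lo",np.percentile(q,2,axis=0).round(3),"hi",np.percentile(q,98,axis=0).round(3),im[m].mean(0).round())
    save(cam,im)
E
python3 a.py
```

```text
0.0 [ 0.15691225 -0.60438408  0.29127715] [ 9.91959068e-01  1.26554472e-01  6.55197108e-05 -1.08081738e-03] 0.08668328413260094
scene vise 0.78 [186. 209. 296. 292.] med [0.551 0.09  0.037] lo [ 0.435 -0.131  0.006] hi [0.622 0.14  0.105] [35. 46. 73.]
scene jaw 0.76 [205. 210. 264. 272.] med [ 0.575 -0.028  0.039] lo [ 0.548 -0.042  0.013] hi [0.609 0.127 0.065] [26. 45. 76.]
scene jaw 0.51 [299. 175. 327. 207.] med [ 0.534 -0.243  0.035] lo [ 0.506 -0.31   0.003] hi [ 0.568 -0.228  0.04 ] [112. 116.  74.]
scene lever 0.87 [217. 235. 276. 273.] med [0.482 0.099 0.062] lo [0.432 0.047 0.023] hi [0.573 0.118 0.111] [65. 33. 35.]
scene knob_mid 0.9 [260. 242. 275. 268.] med [0.439 0.113 0.094] lo [0.431 0.1   0.065] hi [0.453 0.119 0.112] [121.  21.  20.]
scene spice_jar 0.71 [315. 183. 338. 228.] med [ 0.438 -0.147  0.068] lo [ 0.423 -0.175  0.013] hi [ 0.462 -0.138  0.106] [100. 104.  85.]
scene spice_jar 0.66 [308. 225. 335. 281.] med [0.374 0.026 0.065] lo [ 0.359 -0.004  0.005] hi [0.399 0.033 0.106] [15. 87. 89.]
scene rice_jar 0.73 [253. 123. 286. 186.] med [ 0.636 -0.242  0.101
[... 1311 characters left out ...]
  0.01 ] hi [ 0.683 -0.231  0.173] [144. 133. 104.]
top rice_jar 0.36 [254. 162. 290. 185.] med [ 0.579 -0.029  0.051] lo [ 0.548 -0.045  0.021] hi [0.605 0.032 0.066] [55. 62. 73.]
top tuna_tin 0.74 [366. 177. 409. 216.] med [ 0.526 -0.27   0.037] lo [ 0.489 -0.311  0.005] hi [ 0.566 -0.231  0.041] [169. 155. 115.]
top tuna_tin 0.65 [210. 147. 348. 237.] med [0.566 0.006 0.014] lo [ 0.447 -0.173  0.   ] hi [0.636 0.129 0.087] [61. 70. 89.]
top cream_cup 0.92 [159. 244. 196. 275.] med [0.383 0.216 0.018] lo [0.355 0.173 0.003] hi [0.412 0.238 0.068] [110. 106.  88.]
top soy_bottle 0.7 [155. 105. 200. 150.] med [0.657 0.187 0.124] lo [0.638 0.168 0.009] hi [0.699 0.218 0.203] [112. 107. 101.]
```

```bash
python3 - <<'E'
from h import *
t=np.load("top.npz");s=np.load("scene.npz")
a=cv2.resize(t["im"][95:295,140:430],None,fx=2.7,fy=2.7)[:, :783]
save("top_c",a)
P=t["P"]
def fit(m,n):
    pts=P[m][:,:2].astype(np.float32); r=cv2.minAreaRect(pts*1000); print(n,len(pts),r, cv2.boxPoints(r).round().tolist())
z=P[...,2];x=P[...,0];y=P[...,1]
roi=(x>.45)&(x<.7)&(y>-.2)&(y<.17)
sat=t["im"].astype(int);blue=(sat[...,2]-sat[...,0]>15)
from collections import Counter
fit(roi&blue&(z>.007)&(z<.02),"bed")
fit(roi&(z>.058)&(z<.07)&(y<.0)&(y>-.08),"jawtop")
fit(roi&(z>.058)&(z<.07)&(y<-.08),"rear")
k=(sat[...,0]-sat[...,1]>40)&(z>.107)&(z<.118)&(abs(x-.442)<.03)&(abs(y-.102)<.03)
print("knob",P[k].mean(0),k.sum())
for n,c in (("spice",(.444,-.16)),("turq",(.382,.006))):
    m=(z>.1)&(z<.112)&(np.hypot(x-c[0],y-c[1])<.035); q=P[m];print(n,m.sum(),q.mean(0),cv2.minEnclosingCircle((q[:,:2]*1000).astype(np.float32)),sat[m].mean(0))
E
```

```text
bed 2165 ((577.8499145507812, -20.423248291015625), (110.20111846923828, 321.317626953125), 5.241013050079346) [[508.0, 135.0], [538.0, -185.0], [647.0, -175.0], [618.0, 145.0]]
jawtop 176 ((578.6644897460938, -37.03425216674805), (62.02296447753906, 15.025705337524414), 4.258240699768066) [[547.0, -32.0], [548.0, -47.0], [610.0, -42.0], [609.0, -27.0]]
rear 308 ((537.0770874023438, -145.21466064453125), (170.6413116455078, 43.61393737792969), 4.742486953735352) [[450.0, -131.0], [454.0, -174.0], [624.0, -160.0], [620.0, -116.0]]
knob [0.44279746 0.10350885 0.11090537] 82
spice 327 [ 0.44483786 -0.16360304  0.10530886] ((444.66900634765625, -163.90403747558594), 21.520803451538086) [97.00611621 93.32721713 64.95412844]
turq 329 [0.3806092  0.00774266 0.10528976] ((380.252685546875, 7.715099811553955), 21.530597686767578) [52.50455927 96.59878419 95.20364742]
```

View pics/top_c.png

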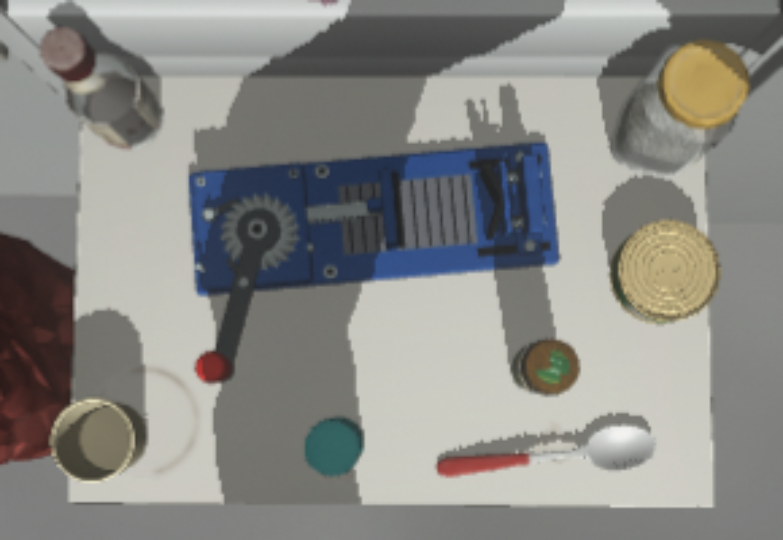

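```bash
cat >> h.py <<'E'
def plan(*wps,quiet=False):
    """wps: (x,y,z [m], yaw of tool x [deg], opening, rows); tool down."""
    o=robot.get_obs();p=np.array(o["position"])*1000;M=R.from_quat(o["tool_rot"]).as_matrix()
    yaw=np.degrees(np.arctan2(M[1,0],M[0,0]));print("t",o["time"],"p",p.round(1),"yaw",yaw.round(2),"F",np.round(o["ft_force"],1),"w",round(o["grip_width"],4),"gf",round(o["grip_force"],1))
    out=[]
    for *g,yt,op,n in wps:
        g=np.array(g)*1000;p0=p.copy();y0=yaw
        for i in range(1,n+1):
            T=p0+(g-p0)*i/n;Y=y0+(yt-y0)*i/n
            a=np.radians(yaw);ex=np.array([np.cos(a),np.sin(a),0]);ey=np.array([np.sin(a),-np.cos(a),0]);ez=np.array([0,0,-1.])
            d=T-p;s=np.array([d@ex,d@ey,d@ez]).round();dy=round(-(Y-yaw),1)
            p=p+s[0]*ex+s[1]*ey+s[2]*ez;yaw-=dy
            out.append("%g %g %g 0 0 %g %g"%(*(s+0.),dy+0.,op))
    for i in range(0,len(out),10): print("; ".join(out[i:i+10]))
VO=np.array([.5768,-.0095]);VY=np.radians(5.24)
def v2w(x,y): c,s=np.cos(VY),np.sin(VY);return VO+[c*x-s*y,s*x+c*y]
def w2v(p):
    c,s=np.cos(VY),np.sin(VY);d=np.asarray(p)[...,:2]-VO;return np.stack([c*d[...,0]+s*d[...,1],-s*d[...,0]+c*d[...,1]],-1)
E
python3 - <<'E'
from h import *
t=np.load("top.npz")["P"];q=t[np.isfinite(t).all(-1)];v=w2v(q)
print("lever pivot",v2w(-.01,.085),"knob q0",)
for n in (0,): 
  a=VY+np.pi+.9;print(v2w(-.01,.085)+.12*np.array([np.cos(a),np.sin(a)]))
# profile along y at x=0 in the middle between jaws
for x0 in (-.025,0,.025):
  m=(abs(v[:,0]-x0)<.008)&(v[:,1]>-.16)&(v[:,1]<0)
  vy=v[m,1];z=q[m,2];i=np.argsort(vy);print(x0," ".join(f"{a*1000:.0f}:{b*1000:.0f}" for a,b in zip(vy[i],z[i]))[:900])
plan((.445,-.164,.24,95.2,1,10),(.445,-.164,.119,95.2,1,4),(.445,-.164,.119,95.2,.3,4))
E
```

```text
lever pivot [0.55907893 0.0742315 ] knob q0
[ 0.49338221 -0.02618733]
-0.025 -159:13 -159:11 -159:13 -157:11 -157:10 -153:65 -153:64 -153:22 -153:67 -153:66 -152:67 -152:66 -152:68 -151:52 -151:66 -151:20 -151:65 -151:40 -150:69 -150:66 -150:66 -150:65 -150:66 -149:64 -149:66 -148:58 -148:64 -148:42 -148:64 -148:70 -148:66 -148:27 -147:69 -146:68 -146:57 -146:67 -146:68 -146:67 -145:69 -145:65 -145:67 -145:45 -145:27 -145:64 -144:67 -144:61 -143:69 -143:68 -143:45 -143:67 -143:67 -143:71 -143:31 -142:66 -142:68 -142:57 -141:68 -141:65 -141:68 -141:43 -141:24 -141:66 -141:68 -140:50 -140:30 -140:62 -140:38 -140:37 -140:42 -140:21 -140:41 -140:58 -140:66 -140:21 -140:46 -139:59 -139:63 -139:65 -139:49 -139:21 -139:24 -138:38 -138:44 -138:43 -138:43 -137:23 -137:23 -136:25 -136:36 -136:44 -135:41 -135:41 -135:45 -135:22 -135:22 -134:22 -134:20 -134:11 -133:13 -133:45 -133:13 -133:39 -133:46 -133:14 -132:46 -132:45 -131:12 -131:8 -131:12 -131:10 -131:46 -131:45 -131:
0 -154:62 -154:63 -153:63 -153:66 -153:68 -152:65 -151:66 -150:69 -150:68 -150:67 -150:64 -150:66 -149:65 -149:67 -149:69 
[... 1390 characters left out ...]
:60 -125:59 -124:61 -124:61 -124:60 -124:61 -123:62 -122:58 -122:13 -122:63 -122:33 -122:13 -122:60 -122:58 -122:38 -122:61 -122:41 -121:59 -121:45 -117:59 -115:59 -115:59 -114:63 -113:59 -113:59 -113:59 -113:59 -112:59 -112:10 -112:11 -112:41 -111:58 -111:45 -111:59 -111:52 -111:59 -111:60 -110:
t 1.0 p [ 157.  -605.   292.3] yaw 14.55 F [-0.3 -1.  -0.4] w 0.0871 gf 0.0
39 -35 5 0 0 -8.1 1; 44 -30 5 0 0 -8 1; 47 -23 6 0 0 -8.1 1; 50 -17 5 0 0 -8.1 1; 52 -9 5 0 0 -8 1; 52 -2 5 0 0 -8.1 1; 53 6 6 0 0 -8.1 1; 51 13 5 0 0 -8 1; 49 20 5 0 0 -8.1 1; 45 26 5 0 0 -8.1 1
0 0 30 0 0 0 1; 0 0 31 0 0 0 1; 0 0 30 0 0 0 1; 0 0 30 0 0 0 1; 0 0 0 0 0 0 0.3; 0 0 0 0 0 0 0.3; 0 0 0 0 0 0 0.3; 0 0 0 0 0 0 0.3
```

Call:
send_rows(deltas="39 -35 5 0 0 -8.1 1; 44 -30 5 0 0 -8 1; 47 -23 6 0 0 -8.1 1; 50 -17 5 0 0 -8.1 1; 52 -9 5 0 0 -8 1; 52 -2 5 0 0 -8.1 1; 53 6 6 0 0 -8.1 1; 51 13 5 0 0 -8 1; 49 20 5 0 0 -8.1 1; 45 26 5 0 0 -8.1 1", newtons=15)

```text
time: 2.25
position: [0.4459, -0.1629, 0.2404]
tool_rot: [0.672, 0.74, 0.0, 0.001]
ft_force: [1.2, -0.3, 0.7]
grip_width: 0.0868
grip_force: 0.0
```

```bash
python3 -c "
from h import *
plan((.445,-.164,.24,95.2,1,2),(.445,-.164,.119,95.2,1,4),(.445,-.164,.119,95.2,.3,4))"
```

```text
t 2.25 p [ 445.9 -162.9  240.4] yaw 95.5 F [ 1.2 -0.3  0.7] w 0.0868 gf 0.0
-1 -1 0 0 0 0.2 1; 0 0 0 0 0 0.1 1; 0 0 30 0 0 0 1; 0 0 31 0 0 0 1; 0 0 30 0 0 0 1; 0 0 30 0 0 0 1; 0 0 0 0 0 0 0.3; 0 0 0 0 0 0 0.3; 0 0 0 0 0 0 0.3; 0 0 0 0 0 0 0.3
```

Call:
send_rows(deltas="-1 -1 0 0 0 0.2 1; 0 0 0 0 0 0.1 1; 0 0 30 0 0 0 1; 0 0 31 0 0 0 1; 0 0 30 0 0 0 1; 0 0 30 0 0 0 1; 0 0 0 0 0 0 0.3; 0 0 0 0 0 0 0.3; 0 0 0 0 0 0 0.3; 0 0 0 0 0 0 0.3")

```text
time: 3.5
position: [0.4443, -0.1656, 0.1203]
tool_rot: [0.676, 0.737, 0.0, 0.001]
ft_force: [-0.5, 1.2, -0.4]
grip_width: 0.0549
grip_force: 0.0
```

```bash
python3 -c "
from h import *
x,y=v2w(0,-.064);print(x,y)
plan((.445,-.164,.119,95.2,.3,2),(.445,-.164,.24,95.2,.3,5),(x,y,.24,95.2,.3,6))"
```

```text
0.5826449802575167 -0.07323253647697728
t 3.5 p [ 444.3 -165.6  120.3] yaw 94.93 F [-0.5  1.2 -0.4] w 0.0549 gf 0.0
1 0 1 0 0 -0.1 0.3; 1 1 0 0 0 -0.2 0.3; 0 0 -24 0 0 0 0.3; 0 0 -24 0 0 0 0.3; 0 0 -24 0 0 0 0.3; 0 0 -25 0 0 0 0.3; 0 0 -24 0 0 0 0.3; 13 24 0 0 0 0 0.3; 13 24 0 0 0 0 0.3; 13 25 0 0 0 0 0.3
13 24 0 0 0 0 0.3; 12 24 0 0 0 0 0.3; 13 24 0 0 0 0 0.3
```

Call:
send_rows(deltas="0 0 0 0 0 0 0.3; 0 0 0 0 0 0 0.3; 0 0 0 0 0 0 0.3; 0 0 0 0 0 0 0.3; 0 0 0 0 0 0 0.3; 0 0 -20 0 0 0 0.3; 0 0 -25 0 0 0 0.3; 0 0 -25 0 0 0 0.3; 0 0 -25 0 0 0 0.3; 0 0 -25 0 0 0 0.3")

```text
time: 4.75
position: [0.4428, -0.1647, 0.2392]
tool_rot: [0.676, 0.737, -0.0, -0.002]
ft_force: [0.4, -0.0, -0.4]
grip_width: 0.0437
grip_force: 14.9
```

```bash
cat > b.py <<'E'
from h import *
import sys
c=robot.camera(sys.argv[1]);P=cloud(c)
o=robot.get_obs();g=o["position"]
for r in robot.cut_out(sys.argv[1],"spice_jar")[:3]:
    m=r["region"]&(c["depth"]>0);q=P[m];
    print(round(r["p"],2),r["box"],np.median(q,0).round(4),"lo",np.percentile(q,3,axis=0).round(3),"hi",np.percentile(q,97,axis=0).round(3))
save(sys.argv[2],cv2.resize(c["image"],None,fx=1.4,fy=1.4))
E
python3 b.py scene lift; python3 -c "
from h import *
x,y=v2w(0,-.064)
plan((x,y,.24,95.2,.3,6))"
```

```text
0.86 [306.1, 225.3, 335.2, 282.4] [0.375  0.0254 0.0622] lo [ 0.359 -0.017  0.   ] hi [0.402 0.033 0.106]
0.6 [317.0, 133.2, 342.5, 181.2] [ 0.4347 -0.145   0.1797] lo [ 0.42  -0.172  0.123] hi [ 0.459 -0.138  0.225]
t 4.85 p [ 444.3 -165.6  240.7] yaw 94.96 F [ 0.2 -0.1 -1. ] w 0.0437 gf 14.9
13 24 0 0 0 0 0.3; 14 25 0 0 0 -0.1 0.3; 13 24 0 0 0 0 0.3; 13 24 0 0 0 -0.1 0.3; 14 25 1 0 0 0 0.3; 13 24 0 0 0 0 0.3
```

View pics/lift.png

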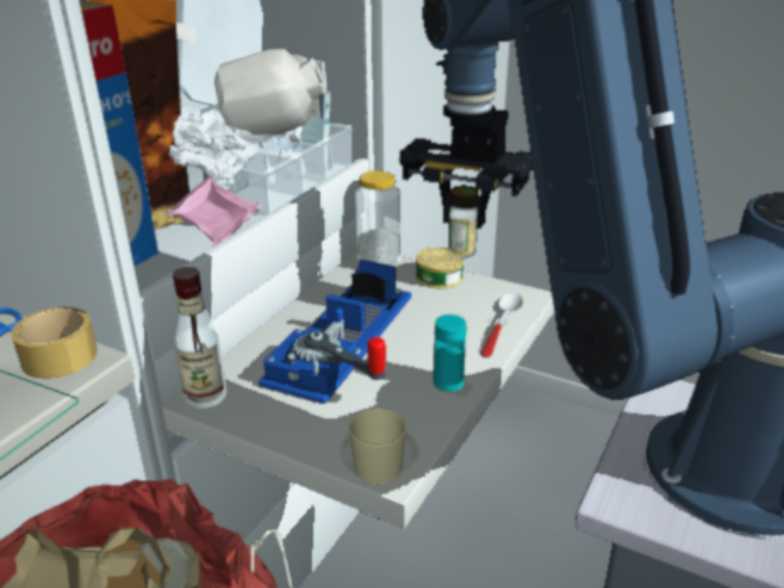

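Call:
send_rows(deltas="13 24 0 0 0 0 0.3; 14 25 0 0 0 0 0.3; 13 24 0 0 0 0 0.3; 13 24 0 0 0 0 0.3; 14 25 0 0 0 0 0.3; 13 24 0 0 0 0 0.3; 0 0 0 0 0 0 0.3; 0 0 0 0 0 0 0.3")

```text
time: 5.85
position: [0.581, -0.0729, 0.2377]
tool_rot: [0.676, 0.737, -0.001, -0.002]
ft_force: [-0.1, 0.5, -1.0]
grip_width: 0.0437
grip_force: 14.9
```

```bash
python3 -c "
from h import *
P=np.load('top.npz')['P'].reshape(-1,3)
for x in np.arange(.62,.86,.02):
  m=(abs(P[:,0]-x)<.01)&(P[:,1]>-.16)&(P[:,1]<.02);print(round(x,2),m.sum(),P[m,2].max() if m.any() else 0)
c=robot.camera('scene');Q=cloud(c)
r=[r for r in robot.cut_out('scene','spice_jar')]
for k in r:
  q=Q[k['region']&(c['depth']>0)];print(k['p'],np.median(q,0).round(3),np.percentile(q,2,axis=0).round(3),np.percentile(q,98,axis=0).round(3))
x,y=v2w(0,-.064)
plan((x,y,.16,95.2,.3,2),(x,y,.134,95.2,.3,3))"
```

```text
0.62 558 0.07285695732858737
0.64 525 0.027664152362530784
0.66 591 0.004163086267899268
0.68 591 0.006449992835050836
0.7 2853 0.3503447585083561
0.72 1587 0.37534285157514513
0.74 2821 0.3946213596630012
0.76 1649 0.39800966916578423
0.78 1566 0.39754112066371744
0.8 1246 0.3667705142240549
0.82 1104 0.3345542150904502
0.84 220 0.30544545714784493
0.94 [ 0.572 -0.054  0.178] [ 0.558 -0.08   0.122] [ 0.596 -0.047  0.224]
0.94 [0.375 0.026 0.064] [ 0.359 -0.068  0.001] [0.401 0.033 0.106]
t 5.95 p [581.2 -73.3 238.4] yaw 94.9 F [-1.1  0.9 -0.8] w 0.0438 gf 14.9
0 1 39 0 0 -0.1 0.3; 0 0 39 0 0 -0.2 0.3; 0 0 9 0 0 0 0.3; 0 0 9 0 0 0 0.3; 0 0 8 0 0 0 0.3
```

```bash
python3 -c "
from h import *
for f in ('top','scene'):
  P=np.load(f+'.npz')['P'].reshape(-1,3)
  for z in np.arange(.02,.4,.04):
    m=(abs(P[:,2]-z)<.02)&(P[:,1]>-.16)&(P[:,1]<.03)&(P[:,0]>.655);print(f,round(z,2),m.sum(),np.percentile(P[m,0],[0,2,10]).round(3) if m.any() else 0)
"
```

```text
top 0.02 1109 [0.656 0.657 0.662]
top 0.06 323 [0.705 0.705 0.705]
top 0.1 451 [0.699 0.7   0.7  ]
top 0.14 1185 [0.7   0.7   0.701]
top 0.18 2963 [0.7   0.701 0.702]
top 0.22 1234 [0.695 0.703 0.715]
top 0.26 1414 [0.721 0.725 0.738]
top 0.3 2195 [0.712 0.714 0.751]
top 0.34 1212 [0.708 0.712 0.714]
top 0.38 1848 [0.716 0.723 0.728]
scene 0.02 1005 [0.655 0.659 0.673]
scene 0.06 694 [0.702 0.704 0.705]
scene 0.1 789 [0.698 0.699 0.7  ]
scene 0.14 946 [0.696 0.699 0.7  ]
scene 0.18 1506 [0.697 0.7   0.701]
scene 0.22 1670 [0.693 0.704 0.728]
scene 0.26 1150 [0.721 0.725 0.737]
scene 0.3 2674 [0.709 0.715 0.735]
scene 0.34 2251 [0.706 0.712 0.719]
scene 0.38 2071 [0.711 0.724 0.738]
```

Call:
send_rows(deltas="0 1 39 0 0 -0.1 0.3; 0 0 39 0 0 -0.2 0.3; 0 0 9 0 0 0 0.3; 0 0 9 0 0 0 0.3; 0 0 6 0 0 0 0.3; 0 0 2 0 0 0 0.3; 0 0 1 0 0 0 0.3; 0 0 1 0 0 0 0.3")

```text
time: 6.95
position: [0.5838, -0.0729, 0.1337]
tool_rot: [0.674, 0.739, 0.0, 0.0]
ft_force: [0.2, 0.0, -1.3]
grip_width: 0.0441
grip_force: 14.9
```

```bash
python3 b.py wrist w1 | cut -c1-150; python3 -c "
from h import *
o=robot.get_obs();print(o['position'],o['ft_force'],o['grip_force'])
print(w2v(o['position'][:2]))"
```

```text
0.83 [0.0, 61.2, 54.9, 128.4] [0.4019 0.0064 0.0279] lo [ 0.39  -0.013  0.005] hi [0.405 0.026 0.048]
0.79 [232.9, 207.5, 338.1, 332.4] [ 0.582  -0.0561  0.1141] lo [ 0.564 -0.082  0.044] hi [ 0.601 -0.05   0.121]
[ 0.58359425 -0.07286705  0.13345578] [-0.2572019   0.51586859 -0.91404593] 14.899530074035283
[ 0.00097868 -0.06372274]
```

View pics/w1.png

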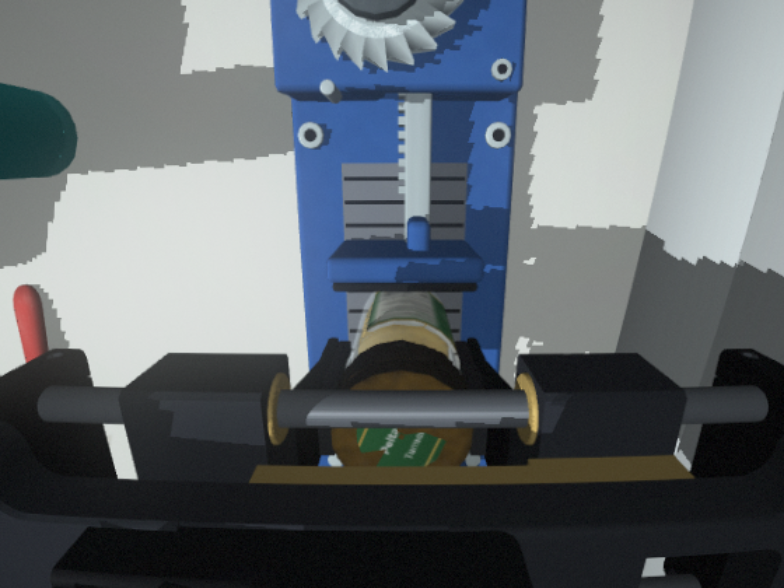

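Call:
send_rows(deltas="0 0 1 0 0 0 0.3; 0 0 1 0 0 0 0.3; 0 0 0 0 0 0 0.3; 0 0 0 0 0 0 0.3")

```text
time: 7.55
position: [0.5837, -0.0729, 0.1316]
tool_rot: [0.674, 0.739, 0.0, 0.0]
ft_force: [-0.4, -0.0, 2.8]
grip_width: 0.0437
grip_force: 14.9
```

Call:
send_rows(deltas="0 0 0 0 0 0 0.6; 0 0 0 0 0 0 0.75; 0 0 0 0 0 0 0.75; 0 0 0 0 0 0 0.75; 0 0 0 0 0 0 0.75; 0 0 0 0 0 0 0.75; 0 0 -20 0 0 0 0.75; 0 0 -40 0 0 0 0.75; 0 0 -40 0 0 0 0.75; 0 0 -20 0 0 0 0.75")

```text
time: 8.8
position: [0.5843, -0.0731, 0.2537]
tool_rot: [0.674, 0.739, 0.001, 0.002]
ft_force: [0.5, -0.4, 0.3]
grip_width: 0.0655
grip_force: 0.0
```

```bash
python3 b.py wrist w2; python3 b.py scene s2; python3 - <<'E'
from h import *
c=robot.camera("wrist");P=cloud(c);v=w2v(P);z=P[...,2]
m=(z>.108)&(z<.125)&(abs(v[...,0])<.05)&(abs(v[...,1]+.064)<.05)
print(m.sum(),v[m].mean(0) if m.any() else 0, np.ptp(v[m],axis=0) if m.any() else 0, z[m].mean())
m=(z>.045)&(z<.07)&(v[...,1]<0)&(v[...,1]>-.06)&(abs(v[...,0])>.022)&(abs(v[...,0])<.03);print("jaw y",np.percentile(v[m][:,1],[2,10,50]))
o=robot.get_obs();print(o["position"],o["q"].__repr__(),o["time"])
E
```

```text
0.98 [18.7, 69.7, 134.3, 126.4] [0.396  0.0073 0.0953] lo [ 0.366 -0.013  0.009] hi [0.404 0.027 0.107]
0.78 [258.7, 172.7, 314.5, 243.1] [ 0.5833 -0.0653  0.1174] lo [ 0.565 -0.09   0.036] hi [ 0.602 -0.05   0.119]
0.77 [237.9, 180.9, 263.2, 224.3] [ 0.5727 -0.0572  0.0902] lo [ 0.56  -0.083  0.035] hi [ 0.599 -0.047  0.118]
0.64 [308.4, 225.0, 331.9, 279.8] [0.3737 0.0262 0.0643] lo [0.359 0.001 0.007] hi [0.397 0.033 0.106]
0.21 [297.6, 174.3, 331.8, 205.2] [ 0.521  -0.2519  0.0346] lo [ 0.487 -0.307  0.002] hi [ 0.565 -0.228  0.04 ]
2292 [ 0.00120417 -0.06159867] [0.04340302 0.04371753] 0.11734075103243509
jaw y [-0.03510751 -0.03398673 -0.02701835]
[ 0.58281284 -0.07270475  0.25025428] array([-3.14240140e-01,  5.28385206e-01,  1.57073707e+00, -2.97073579e-06,
        1.04443882e+00, -4.05696806e-01]) 9.05
```

View pics/s2.png

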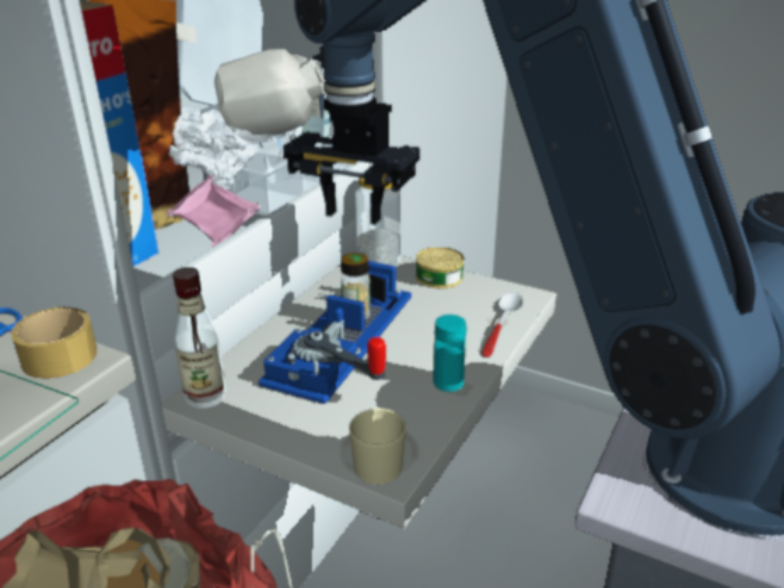

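```bash
python3 -c "
from h import *
plan((.443,.1035,.25,5.2,.75,10),(.443,.1035,.147,5.2,.75,4),(.443,.1035,.147,5.2,.1,6))"
```

```text
t 9.05 p [582.8 -72.7 250.3] yaw 95.24 F [ 0.1 -0.3 -0.4] w 0.0651 gf 0.0
19 -12 0 0 0 9 0.75; 16 -15 0 0 0 9 0.75; 14 -18 0 0 0 9 0.75; 12 -20 0 0 0 9 0.75; 8 -21 0 0 0 9 0.75; 4 -22 0 0 0 9 0.75; 2 -22 0 0 0 9 0.75; -3 -22 0 0 0 9 0.75; -6 -22 0 0 0 9 0.75; -9 -21 0 0 0 9 0.75
0 0 26 0 0 0 0.75; 0 0 26 0 0 0 0.75; 0 0 25 0 0 0 0.75; 0 0 26 0 0 0 0.75; 0 0 0 0 0 0 0.1; 0 0 0 0 0 0 0.1; 0 0 0 0 0 0 0.1; 0 0 0 0 0 0 0.1; 0 0 0 0 0 0 0.1; 0 0 0 0 0 0 0.1
```

Call:
send_rows(deltas="19 -12 0 0 0 9 0.75; 16 -15 0 0 0 9 0.75; 14 -18 0 0 0 9 0.75; 12 -20 0 0 0 9 0.75; 8 -21 0 0 0 9 0.75; 4 -22 0 0 0 9 0.75; 2 -22 0 0 0 9 0.75; -3 -22 0 0 0 9 0.75; -6 -22 0 0 0 9 0.75; -9 -21 0 0 0 9 0.75")

```text
time: 10.3
position: [0.4424, 0.1042, 0.2499]
tool_rot: [0.999, 0.043, -0.002, -0.0]
ft_force: [-1.3, -0.8, 0.2]
grip_width: 0.065
grip_force: 0.0
```

```bash
python3 -c "
from h import *
c=robot.camera('wrist');P=cloud(c);im=c['image'].astype(int);k=(im[...,0]-im[...,1]>40)&(P[...,2]>.107)&(P[...,2]<.118);q=P[k];q=q[np.hypot(*(q[:,:2]-[.443,.1035]).T)<.03];print(len(q),q.mean(0))
plan((.443,.1035,.147,5.2,.75,4),(.443,.1035,.147,5.2,.1,6))"
```

```text
569 [0.4452658  0.10344332 0.11096038]
t 10.35 p [439.7 105.8 249.7] yaw 4.8 F [-2.4  1.6  0.5] w 0.0653 gf 0.0
1 1 26 0 0 -0.1 0.75; 1 0 25 0 0 -0.1 0.75; 0 1 26 0 0 -0.1 0.75; 1 1 26 0 0 -0.1 0.75; 0 0 0 0 0 0 0.1; 0 0 0 0 0 0 0.1; 0 0 0 0 0 0 0.1; 0 0 0 0 0 0 0.1; 0 0 0 0 0 0 0.1; 0 0 0 0 0 0 0.1
```

Call:
send_rows(deltas="1 1 26 0 0 0 0.75; 1 0 25 0 0 0 0.75; 0 0 26 0 0 0 0.75; 1 0 26 0 0 0 0.75; 0 0 0 0 0 0 0.1; 0 0 0 0 0 0 0.1; 0 0 0 0 0 0 0.1; 0 0 0 0 0 0 0.1; 0 0 0 0 0 0 0.1; 0 0 0 0 0 0 0.1", newtons=20)

```text
time: 11.6
position: [0.4468, 0.1031, 0.1488]
tool_rot: [0.999, 0.046, 0.0, -0.0]
ft_force: [-0.5, 1.9, 5.2]
grip_width: 0.0243
grip_force: 19.8
```

```bash
cat >> h.py <<'E'
PV=v2w(-.01,.085)
def knob(q,r=.12):
    a=VY+np.pi+.9-q;return PV+r*np.array([np.cos(a),np.sin(a)])
def qof(p):
    d=np.asarray(p)[:2]-PV;return ((VY+np.pi+.9-np.arctan2(d[1],d[0])+1)%(2*np.pi))-1,np.hypot(*d)
def swing(*qs,z=.147,yaw=5.2,op=.1):
    o=robot.get_obs();print("q,r now",np.round(qof(o["position"]),3))
    plan(*[(*knob(q),z,yaw,op,1) for q in qs])
E
python3 -c "
from h import *
swing(1.237,1.237,*np.linspace(1.237,0.02,12)[1:],0.02)"
```

```text
q,r now [1.243 0.116]
t 11.6 p [446.8 103.1 148.8] yaw 5.24 F [-0.5  1.9  5.2] w 0.0243 gf 19.8
-4 -1 2 0 0 0 0.1; 0 0 0 0 0 0 0.1; -4 13 0 0 0 0 0.1; -2 13 0 0 0 0 0.1; -1 13 0 0 0 0 0.1; 1 14 0 0 0 0 0.1; 2 13 0 0 0 0 0.1; 4 13 0 0 0 0 0.1; 4 12 0 0 0 0 0.1; 7 12 0 0 0 0 0.1
7 10 0 0 0 0 0.1; 9 11 0 0 0 0 0.1; 10 9 0 0 0 0 0.1; 0 0 0 0 0 0 0.1
```

Call:
send_rows(deltas="-3 0 -1 0 0 0 0.1; -4 13 0 0 0 0 0.1; -2 13 0 0 0 0 0.1; -1 13 0 0 0 0 0.1; 1 14 0 0 0 0 0.1; 2 13 0 0 0 0 0.1; 4 13 0 0 0 0 0.1; 4 12 0 0 0 0 0.1; 7 12 0 0 0 0 0.1; 0 0 0 0 0 0 0.1")

```text
time: 12.85
position: [0.469, 0.0006, 0.1492]
tool_rot: [0.999, 0.044, 0.005, 0.0]
ft_force: [10.6, 6.6, -8.6]
grip_width: 0.0242
grip_force: 20.2
```

```bash
python3 -c "
from h import *
swing(.23,.12,0.01,.01,*np.linspace(.01,1.78,14)[1:],1.78)"
```

```text
q,r now [0.306 0.116]
t 12.85 p [469.    0.6 149.2] yaw 5.05 F [10.6  6.6 -8.6] w 0.0242 gf 20.2
2 9 2 0 0 -0.1 0.1; 9 10 0 0 0 0 0.1; 10 9 0 0 0 0 0.1; 0 0 0 0 0 0 0.1; -12 -11 0 0 0 0 0.1; -10 -13 0 0 0 0 0.1; -9 -14 0 0 0 0 0.1; -7 -14 0 0 0 0 0.1; -4 -16 0 0 0 0 0.1; -2 -16 0 0 0 0 0.1
0 -17 0 0 0 0 0.1; 2 -16 0 0 0 0 0.1; 4 -16 0 0 0 0 0.1; 6 -15 0 0 0 0 0.1; 9 -14 0 0 0 0 0.1; 10 -12 0 0 0 0 0.1; 12 -12 0 0 0 0 0.1; 0 0 0 0 0 0 0.1
```

```bash
sed -i 's/r=.12)/r=.116)/; s/def swing(\*qs,z=.147/def swing(*qs,z=.1485/' h.py; python3 -c "
from h import *
swing(.23,.12,0.01,.01,*np.linspace(.01,1.78,14)[1:],1.78)"
```

```text
q,r now [0.306 0.116]
t 12.85 p [469.    0.6 149.2] yaw 5.05 F [10.6  6.6 -8.6] w 0.0242 gf 20.2
5 7 1 0 0 -0.1 0.1; 9 9 0 0 0 0 0.1; 9 9 0 0 0 0 0.1; 0 0 0 0 0 0 0.1; -11 -11 0 0 0 0 0.1; -10 -12 0 0 0 0 0.1; -8 -13 0 0 0 0 0.1; -7 -15 0 0 0 0 0.1; -4 -15 0 0 0 0 0.1; -2 -16 0 0 0 0 0.1
0 -15 0 0 0 0 0.1; 2 -16 0 0 0 0 0.1; 4 -15 0 0 0 0 0.1; 6 -15 0 0 0 0 0.1; 8 -13 0 0 0 0 0.1; 10 -13 0 0 0 0 0.1; 11 -11 0 0 0 0 0.1; 0 0 0 0 0 0 0.1
```

Call:
send_rows(deltas="7 7 2 0 0 0 0.1; 9 9 0 0 0 0 0.1; 8 8 0 0 0 0 0.1; 0 0 0 0 0 0 0.1")

```text
time: 13.35
position: [0.4929, -0.0213, 0.1487]
tool_rot: [0.999, 0.045, 0.003, 0.001]
ft_force: [3.3, 1.6, 9.4]
grip_width: 0.0244
grip_force: 19.7
```

```bash
python3 -c "
from h import *
swing(*np.linspace(.01,1.78,14)[1:],1.78)"
```

```text
q,r now [0.026 0.116]
t 13.35 p [492.9 -21.3 148.7] yaw 5.19 F [3.3 1.6 9.4] w 0.0244 gf 19.7
-10 -10 0 0 0 0 0.1; -10 -12 0 0 0 0 0.1; -8 -13 0 0 0 0 0.1; -7 -15 0 0 0 0 0.1; -4 -15 0 0 0 0 0.1; -2 -16 0 0 0 0 0.1; 0 -15 0 0 0 0 0.1; 2 -16 0 0 0 0 0.1; 4 -15 0 0 0 0 0.1; 6 -15 0 0 0 0 0.1
8 -13 0 0 0 0 0.1; 10 -13 0 0 0 0 0.1; 12 -11 0 0 0 0 0.1; 0 0 0 0 0 0 0.1
```

Call:
send_rows(deltas="-10 -10 -1 0 0 0 0.1; -10 -12 0 0 0 0 0.1; -8 -13 0 0 0 0 0.1; -7 -15 0 0 0 0 0.1; -4 -15 0 0 0 0 0.1; -2 -16 0 0 0 0 0.1; 0 -15 0 0 0 0 0.1; 2 -16 0 0 0 0 0.1; 4 -15 0 0 0 0 0.1; 6 -15 0 0 0 0 0.1")

```text
time: 14.6
position: [0.4506, 0.1182, 0.1489]
tool_rot: [0.999, 0.047, 0.003, 0.001]
ft_force: [6.2, -4.4, 1.8]
grip_width: 0.0244
grip_force: 19.9
```

```bash
cat > j.py <<'E'
from h import *
def jaw():
    c=robot.camera("top");P=cloud(c);v=w2v(P);z=P[...,2];d=c["depth"]>0
    m=d&(z>.1)&(z<.13)&(abs(v[...,0])<.03)&(v[...,1]<-.03)&(v[...,1]>-.14);n=m.sum()
    q=v[m]
    k=d&(z>.055)&(z<.075)&(abs(v[...,0])>.02)&(abs(v[...,0])<.029)&(v[...,1]<0)&(v[...,1]>-.098)
    print("jar n",n,q.mean(0).round(4) if n else 0,"cloudface",np.percentile(v[k][:,1],[2,10,50]).round(4) if k.any() else 0, k.sum())
jaw()
E
python3 j.py; python3 -c "
from h import *
swing(*np.linspace(1.4,1.78,4)[1:],1.78)"
```

```text
jar n 346 [-0.0026 -0.0688] cloudface [-0.0767 -0.0672 -0.0422] 63
q,r now [1.389 0.117]
t 14.65 p [451.2 119.6 148.9] yaw 5.36 F [ 6.1 -0.2  1. ] w 0.0241 gf 19.9
9 -13 0 0 0 0.2 0.1; 10 -11 0 0 0 0 0.1; 10 -10 0 0 0 0 0.1; 0 0 0 0 0 0 0.1
```

Call:
send_rows(deltas="9 -13 0 0 0 0 0.1; 10 -11 0 0 0 0 0.1; 9 -9 0 0 0 0 0.1; 0 0 0 0 0 0 0.1")

```text
time: 15.15
position: [0.4727, 0.1543, 0.1487]
tool_rot: [0.999, 0.047, 0.0, 0.0]
ft_force: [0.9, 1.0, 7.8]
grip_width: 0.0243
grip_force: 19.7
```

```bash
python3 j.py; python3 -c "
from h import *
swing(*np.linspace(1.76,.01,11)[1:])"
```

```text
jar n 354 [-0.0026 -0.0723] cloudface [-0.0804 -0.0695 -0.0449] 63
q,r now [1.737 0.118]
t 15.2 p [472.5 154.1 148.8] yaw 5.32 F [ 1.3 -0.9  7.1] w 0.0244 gf 19.7
-11 14 0 0 0 0.1 0.1; -11 17 0 0 0 0 0.1; -9 18 0 0 0 0 0.1; -5 20 0 0 0 0 0.1; -1 20 0 0 0 0 0.1; 2 20 0 0 0 0 0.1; 6 20 0 0 0 0 0.1; 8 18 0 0 0 0 0.1; 12 17 0 0 0 0 0.1; 15 14 0 0 0 0 0.1
```

Call:
send_rows(deltas="-11 14 -1 0 0 0 0.1; -11 17 0 0 0 0 0.1; -9 18 0 0 0 0 0.1; -5 20 0 0 0 0 0.1; -1 20 0 0 0 0 0.1; 2 20 0 0 0 0 0.1; 6 20 0 0 0 0 0.1; 8 18 0 0 0 0 0.1; 12 17 0 0 0 0 0.1; 14 13 0 0 0 0 0.1")

```text
time: 16.45
position: [0.4933, -0.0216, 0.1489]
tool_rot: [0.999, 0.045, -0.001, -0.001]
ft_force: [2.6, 5.8, 2.0]
grip_width: 0.0247
grip_force: 19.9
```

```bash
python3 - <<'E'
from h import *
for f in ("top",):
  P=np.load(f+".npz")["P"];v=w2v(P);z=P[...,2]
  for x0 in np.arange(-.035,.036,.005):
    m=(abs(v[...,0]-x0)<.003)&(z>.052)&(z<.072)&(v[...,1]<-.07)&(v[...,1]>-.13)
    y=np.sort(v[m][:,1]);print(round(x0,3),len(y),(y[[0,-3,-2,-1]].round(4) if len(y)>3 else y))
swing(*np.linspace(.02,1.0,8)[1:])
E
python3 j.py
```

```text
-0.035 0 []
-0.03 9 [-0.1259 -0.11   -0.1099 -0.1081]
-0.025 18 [-0.1266 -0.1106 -0.11   -0.1083]
-0.02 14 [-0.1266 -0.1131 -0.1111 -0.1107]
-0.015 12 [-0.1253 -0.1157 -0.1141 -0.1135]
-0.01 15 [-0.1256 -0.1164 -0.1162 -0.1142]
-0.005 12 [-0.1257 -0.1192 -0.1169 -0.1164]
0.0 10 [-0.1265 -0.1196 -0.1195 -0.1181]
0.005 12 [-0.1249 -0.1179 -0.1178 -0.1163]
0.01 14 [-0.1254 -0.1159 -0.1157 -0.1144]
0.015 18 [-0.1258 -0.1142 -0.114  -0.1124]
0.02 15 [-0.1264 -0.1126 -0.1124 -0.1103]
0.025 14 [-0.1268 -0.1105 -0.1088 -0.1087]
0.03 7 [-0.1248 -0.1114 -0.111  -0.1089]
0.035 0 []
q,r now [0.022 0.116]
t 16.45 p [493.3 -21.6 148.9] yaw 5.16 F [2.6 5.8 2. ] w 0.0247 gf 19.9
-11 -11 0 0 0 0 0.1; -10 -13 0 0 0 0 0.1; -9 -14 0 0 0 0 0.1; -6 -15 0 0 0 0 0.1; -4 -16 0 0 0 0 0.1; -2 -16 0 0 0 0 0.1; 1 -16 0 0 0 0 0.1
jar n 301 [ 0.0001 -0.0729] cloudface [-0.0719 -0.0502 -0.0445] 27
```

Call:
send_rows(deltas="-11 -11 0 0 0 0 0.1; -10 -13 0 0 0 0 0.1; -9 -14 0 0 0 0 0.1; -6 -15 0 0 0 0 0.1; -4 -16 0 0 0 0 0.1; -2 -16 0 0 0 0 0.1; 1 -16 0 0 0 0 0.1; 3 -16 0 0 0 0 0.1; 5 -15 0 0 0 0 0.1")

```text
time: 17.62
position: [0.4478, 0.1071, 0.149]
tool_rot: [0.999, 0.046, -0.001, 0.0]
ft_force: [2.4, -2.8, -4.1]
grip_width: 0.0243
grip_force: 20.1
```

```bash
python3 j.py; python3 -c "
from h import *
swing(*np.linspace(1.28,1.76,5)[1:])"
```

```text
jar n 350 [-0.0034 -0.0829] cloudface [-0.0912 -0.0808 -0.0559] 68
q,r now [1.291 0.116]
t 17.675 p [448.2 108.5 149.1] yaw 5.32 F [ 1.4  1.7 -4.9] w 0.0244 gf 20.1
5 -11 1 0 0 0.1 0.1; 8 -12 0 0 0 0 0.1; 9 -11 0 0 0 0 0.1; 10 -10 0 0 0 0 0.1
```

Call:
send_rows(deltas="5 -11 1 0 0 0 0.1; 8 -12 0 0 0 0 0.1; 9 -11 0 0 0 0 0.1; 9 -9 0 0 0 0 0.1; 0 0 0 0 0 0 0.1")

```text
time: 18.3
position: [0.473, 0.1536, 0.1487]
tool_rot: [0.999, 0.045, -0.004, -0.001]
ft_force: [-3.7, 4.5, 9.6]
grip_width: 0.0245
grip_force: 19.7
```

```bash
python3 j.py; python3 -c "
from h import *
swing(*np.linspace(1.76,.01,11)[1:])"
```

```text
jar n 356 [-0.0038 -0.0875] cloudface [-0.0945 -0.0874 -0.0605] 67
q,r now [1.735 0.117]
t 18.35 p [472.9 153.5 148.7] yaw 5.19 F [-4.4  4.9  9. ] w 0.0244 gf 19.7
-11 13 0 0 0 0 0.1; -12 17 0 0 0 0 0.1; -8 19 0 0 0 0 0.1; -5 19 0 0 0 0 0.1; -1 21 0 0 0 0 0.1; 2 20 0 0 0 0 0.1; 5 19 0 0 0 0 0.1; 9 18 0 0 0 0 0.1; 12 17 0 0 0 0 0.1; 15 14 0 0 0 0 0.1
```

Call:
send_rows(deltas="-11 13 -1 0 0 0 0.1; -11 17 0 0 0 0 0.1; -9 18 0 0 0 0 0.1; -5 20 0 0 0 0 0.1; -1 20 0 0 0 0 0.1; 2 20 0 0 0 0 0.1; 6 20 0 0 0 0 0.1; 8 18 0 0 0 0 0.1; 12 17 0 0 0 0 0.1; 14 13 0 0 0 0 0.1")

```text
time: 19.6
position: [0.497, -0.0237, 0.149]
tool_rot: [0.999, 0.046, -0.002, -0.0]
ft_force: [-1.6, 1.2, -1.8]
grip_width: 0.0245
grip_force: 20.0
```

```bash
cat >> h.py <<'E'
def ftan(n=4):
    F=[];Z=[]
    for i in range(n):
        robot.camera("top");o=robot.get_obs();F.append(o["ft_force"]);Z.append(o["position"])
    F=np.mean(F,0);q,r=qof(np.mean(Z,0));a=VY+np.pi+.9-q
    print("q %.3f r %.4f Ftan(resist+) %.1f Frad %.1f Fz %.1f"%(q,r,-F[:2]@[np.sin(a),-np.cos(a)],F[:2]@[np.cos(a),np.sin(a)],F[2]))
E
python3 -c "
from h import *
ftan()
swing(*np.linspace(.02,1.0,8)[1:])"; python3 j.py
```

```text
q -0.024 r 0.1158 Ftan(resist+) 0.6 Frad 4.2 Fz -1.2
q,r now [-0.02   0.116]
t 19.8 p [497.6 -23.9 149.1] yaw 5.29 F [-1.4 -5.1 -2.8] w 0.0246 gf 20.0
-16 -14 1 0 0 0.1 0.1; -10 -13 0 0 0 0 0.1; -8 -14 0 0 0 0 0.1; -6 -15 0 0 0 0 0.1; -4 -15 0 0 0 0 0.1; -2 -16 0 0 0 0 0.1; 1 -17 0 0 0 0 0.1
jar n 275 [ 0.0002 -0.0885] cloudface [-0.0662 -0.065  -0.0585] 27
```

Call:
send_rows(deltas="-16 -13 0 0 0 0 0.1; -10 -13 0 0 0 0 0.1; -8 -14 0 0 0 0 0.1; -6 -15 0 0 0 0 0.1; -4 -15 0 0 0 0 0.1; 0 0 0 0 0 0 0.1")

```text
time: 20.6
position: [0.4476, 0.0445, 0.1492]
tool_rot: [0.999, 0.046, 0.001, -0.0]
ft_force: [3.3, 2.9, -10.3]
grip_width: 0.0244
grip_force: 20.3
```

```bash
python3 j.py; python3 -c "
from h import *
ftan()
swing(.72,.84,.96,1.08,1.2,1.32,1.44)"
```

```text
jar n 354 [-0.0042 -0.0932] cloudface [-0.0938 -0.0881 -0.0669] 61
q 0.726 r 0.1154 Ftan(resist+) -0.9 Frad -5.3 Fz -10.0
q,r now [0.725 0.115]
t 20.85 p [447.8  43.8 149.2] yaw 5.24 F [  5.2   2.3 -10. ] w 0.0247 gf 20.3
-1 1 1 0 0 0 0.1; -1 -14 0 0 0 0 0.1; 0 -14 0 0 0 0 0.1; 1 -14 0 0 0 0 0.1; 4 -13 0 0 0 0 0.1; 5 -13 0 0 0 0 0.1; 6 -13 0 0 0 0 0.1
```

Call:
send_rows(deltas="0 -6 1 0 0 0 0.1; 0 -6 0 0 0 0 0.1; 0 -6 0 0 0 0 0.1; 0 0 0 0 0 0 0.1")

```text
time: 21.35
position: [0.4446, 0.0616, 0.1488]
tool_rot: [0.999, 0.046, -0.001, -0.0]
ft_force: [-1.4, -0.3, 5.0]
grip_width: 0.0243
grip_force: 19.8
```

```bash
python3 j.py; python3 -c "
from h import *
ftan()"
```

```text
jar n 359 [-0.0041 -0.0948] cloudface [-0.0957 -0.09   -0.0675] 63
q 0.880 r 0.1151 Ftan(resist+) -0.1 Frad 0.8 Fz 6.6
```

Call:
send_rows(deltas="1 -6 0 0 0 0 0.1; 1 -6 0 0 0 0 0.1; 1 -6 0 0 0 0 0.1; 0 0 0 0 0 0 0.1")

```text
time: 22.1
position: [0.4442, 0.0798, 0.1487]
tool_rot: [0.999, 0.046, -0.003, -0.0]
ft_force: [-3.3, -0.1, 9.6]
grip_width: 0.0242
grip_force: 19.7
```

```bash
python3 j.py; python3 -c "
from h import *
ftan()"
```

```text
jar n 356 [-0.0041 -0.0961] cloudface [-0.0944 -0.0883 -0.0693] 68
q 1.039 r 0.1150 Ftan(resist+) 1.1 Frad 3.6 Fz 9.3
```

Call:
send_rows(deltas="1 -6 -1 0 0 0 0.1; 2 -6 0 0 0 0 0.1; 2 -6 0 0 0 0 0.1; 0 0 0 0 0 0 0.1")

```text
time: 22.85
position: [0.4464, 0.0982, 0.1488]
tool_rot: [0.999, 0.046, -0.004, -0.0]
ft_force: [-5.7, -1.5, 4.5]
grip_width: 0.0247
grip_force: 19.8
```

```bash
python3 j.py; python3 -c "
from h import *
ftan()"
```

```text
jar n 356 [-0.0043 -0.0974] cloudface [-0.0957 -0.0902 -0.0697] 66
q 1.200 r 0.1151 Ftan(resist+) 2.5 Frad 5.4 Fz 4.0
```

```bash
cat > pad.py <<'E'
from h import *
def edge(P,d,im):
    v=w2v(P);z=P[...,2];out=[]
    for lo,hi in ((-.033,-.022),(.022,.033)):
        m=d&(v[...,0]>lo)&(v[...,0]<hi)&(z>.052)&(z<.075)&(v[...,1]<-.104)&(v[...,1]>-.135)
        y=v[m][:,1];out.append((m.sum(),*np.percentile(y,[3,50,97]).round(4)) if m.any() else 0)
    return out
t=np.load("top.npz");print(edge(t["P"],t["d"]>0,0))
for i in range(3):
    c=robot.camera("top");P=cloud(c);print(edge(P,c["depth"]>0,0))
a=cv2.resize(t["im"][140:200,280:350],None,fx=5.5,fy=5.5,interpolation=cv2.INTER_CUBIC);b=cv2.resize(c["image"][140:200,280:350],None,fx=5.5,fy=5.5,interpolation=cv2.INTER_CUBIC)
save("pad",np.hstack([a,b]))
E
python3 pad.py
```

```text
[(np.int64(24), np.float64(-0.1264), np.float64(-0.1185), np.float64(-0.1082)), (np.int64(18), np.float64(-0.1258), np.float64(-0.1132), np.float64(-0.1088))]
[(np.int64(20), np.float64(-0.1286), np.float64(-0.116), np.float64(-0.1074)), (np.int64(10), np.float64(-0.1293), np.float64(-0.1266), np.float64(-0.114))]
[(np.int64(21), np.float64(-0.1287), np.float64(-0.1171), np.float64(-0.1048)), (np.int64(11), np.float64(-0.1289), np.float64(-0.1264), np.float64(-0.1138))]
[(np.int64(21), np.float64(-0.1286), np.float64(-0.1151), np.float64(-0.1067)), (np.int64(10), np.float64(-0.1289), np.float64(-0.1264), np.float64(-0.114))]
```

View pics/pad.png

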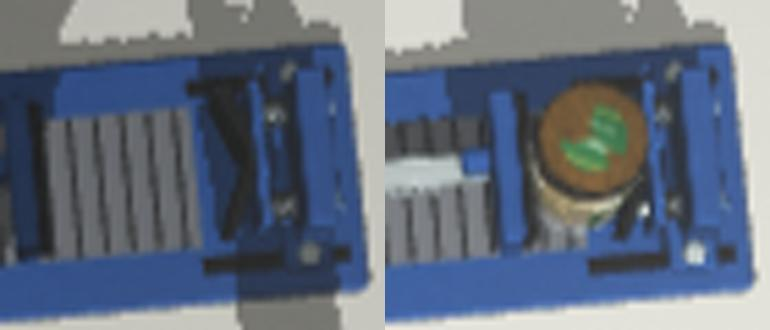

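```bash
python3 -c "
from h import *
swing(1.29,1.38,1.47,1.56,1.65)"
```

```text
q,r now [1.2   0.115]
t 23.25 p [446.4  98.1 148.8] yaw 5.26 F [-5.4 -1.1  3.7] w 0.024 gf 19.8
3 -10 0 0 0 0.1 0.1; 4 -10 0 0 0 0 0.1; 5 -9 0 0 0 0 0.1; 6 -8 0 0 0 0 0.1; 7 -8 0 0 0 0 0.1
```

Call:
send_rows(deltas="2 -10 0 0 0 0 0.1; 4 -10 0 0 0 0 0.1; 5 -9 0 0 0 0 0.1; 0 0 0 0 0 0 0.1")

```text
time: 23.75
position: [0.456, 0.1279, 0.1489]
tool_rot: [0.999, 0.046, -0.003, -0.0]
ft_force: [-4.2, -0.8, 3.9]
grip_width: 0.0244
grip_force: 19.9
```

```bash
python3 j.py; python3 pad.py; python3 -c "
from h import *
ftan()
swing(1.47,1.56,1.65)"
```

```text
jar n 356 [-0.004  -0.0999] cloudface [-0.096  -0.0903 -0.072 ] 62
[(np.int64(24), np.float64(-0.1264), np.float64(-0.1185), np.float64(-0.1082)), (np.int64(18), np.float64(-0.1258), np.float64(-0.1132), np.float64(-0.1088))]
[(np.int64(24), np.float64(-0.1308), np.float64(-0.1184), np.float64(-0.1059)), (np.int64(11), np.float64(-0.1314), np.float64(-0.1287), np.float64(-0.1164))]
[(np.int64(24), np.float64(-0.1307), np.float64(-0.1174), np.float64(-0.1059)), (np.int64(10), np.float64(-0.1312), np.float64(-0.1289), np.float64(-0.1164))]
[(np.int64(23), np.float64(-0.1311), np.float64(-0.1175), np.float64(-0.1058)), (np.int64(10), np.float64(-0.1315), np.float64(-0.1288), np.float64(-0.1163))]
q 1.467 r 0.1162 Ftan(resist+) 3.7 Frad 4.5 Fz 2.8
q,r now [1.467 0.116]
t 24.15 p [455.8 127.4 148.9] yaw 5.22 F [-5.1 -1.3  3.7] w 0.0245 gf 19.9
0 0 0 0 0 0 0.1; 6 -9 0 0 0 0 0.1; 7 -8 0 0 0 0 0.1
```

Call:
send_rows(deltas="5 -9 0 0 0 0 0.1; 6 -8 0 0 0 0 0.1; 0 0 0 0 0 0 0.1")

```text
time: 24.52
position: [0.466, 0.1452, 0.1489]
tool_rot: [0.999, 0.046, -0.002, 0.0]
ft_force: [-3.4, -2.6, 3.4]
grip_width: 0.0241
grip_force: 19.9
```

```bash
python3 pad.py|tail -1; python3 -c "
from h import *
ftan()
swing(*np.linspace(1.63,.01,11)[1:])"
```

```text
[(np.int64(30), np.float64(-0.133), np.float64(-0.1195), np.float64(-0.1058)), (np.int64(11), np.float64(-0.1334), np.float64(-0.1293), np.float64(-0.1184))]
q 1.641 r 0.1170 Ftan(resist+) 4.3 Frad 2.8 Fz 2.6
q,r now [1.641 0.117]
t 24.875 p [465.9 145.  148.9] yaw 5.23 F [-5.5 -2.2  2.2] w 0.0243 gf 19.9
-11 17 0 0 0 0 0.1; -9 16 0 0 0 0 0.1; -6 18 0 0 0 0 0.1; -3 18 0 0 0 0 0.1; 0 19 0 0 0 0 0.1; 3 19 0 0 0 0 0.1; 6 18 0 0 0 0 0.1; 8 16 0 0 0 0 0.1; 12 15 0 0 0 0 0.1; 13 13 0 0 0 0 0.1
```

Plate moved about 6.5–7 mm (≈65 N peak). Swing back.

Call:
send_rows(deltas="-12 16 0 0 0 0 0.1; -9 16 0 0 0 0 0.1; -6 18 0 0 0 0 0.1; -3 18 0 0 0 0 0.1; 0 19 0 0 0 0 0.1; 3 19 0 0 0 0 0.1; 6 18 0 0 0 0 0.1; 8 16 0 0 0 0 0.1; 12 15 0 0 0 0 0.1; 13 13 0 0 0 0 0.1")

```text
time: 26.12
position: [0.4955, -0.0225, 0.1491]
tool_rot: [0.999, 0.046, -0.001, 0.0]
ft_force: [-2.7, -2.5, -2.9]
grip_width: 0.0245
grip_force: 20.1
```

```bash
python3 pad.py|tail -1; python3 j.py; python3 -c "
from h import *
ftan()"
```

```text
[(np.int64(22), np.float64(-0.1305), np.float64(-0.1232), np.float64(-0.107)), (np.int64(11), np.float64(-0.1314), np.float64(-0.1267), np.float64(-0.1162))]
jar n 315 [-0.0022 -0.1002] cloudface [-0.0777 -0.0764 -0.0708] 30
q -0.007 r 0.1156 Ftan(resist+) 1.0 Frad 7.5 Fz -4.6
```

Call:
send_rows(deltas="0 0 0 0 0 0 0.6; 0 0 0 0 0 0 0.6; 0 0 0 0 0 0 0.6; 0 0 0 0 0 0 0.6; 0 0 -30 0 0 0 0.6; 0 0 -40 0 0 0 0.6; 0 0 -40 0 0 0 0.6; -10 0 -10 0 0 0 0.6; -40 0 0 0 0 0 0.6; 0 0 0 0 0 0 0.6")

```text
time: 27.78
position: [0.4412, -0.0247, 0.2682]
tool_rot: [0.999, 0.045, -0.003, -0.001]
ft_force: [0.8, 0.2, 0.1]
grip_width: 0.0522
grip_force: 0.0
```

```bash
python3 pad.py|tail -1; python3 a.py | grep -E "^top|scene spice"| cut -c1-140; python3 -c "
from h import *
c=robot.camera('top');P=cloud(c);im=c['image'].astype(int);k=(im[...,0]-im[...,1]>40)&(P[...,2]>.105)&(P[...,2]<.118)&(P[...,0]>.42)&(P[...,0]<.56);print(k.sum(),P[k].mean(0),qof(P[k].mean(0)))
save('end',cv2.resize(c['image'],None,fx=1.4,fy=1.4))"; python3 j.py
```

```text
[(np.int64(28), np.float64(-0.1307), np.float64(-0.1184), np.float64(-0.1064)), (np.int64(10), np.float64(-0.1313), np.float64(-0.1278), np.float64(-0.1165))]
scene spice_jar 0.77 [308. 222. 334. 280.] med [0.374 0.026 0.065] lo [ 0.359 -0.003  0.006] hi [0.398 0.033 0.106] [ 17. 119. 123.]
scene spice_jar 0.67 [251. 177. 274. 215.] med [ 0.572 -0.095  0.09 ] lo [ 0.555 -0.126  0.025] hi [ 0.598 -0.081  0.118] [105. 109.  92.]
top vise 0.82 [206. 147. 346. 204.] med [ 0.584 -0.026  0.014] lo [ 0.533 -0.176  0.009] hi [0.637 0.13  0.064] [ 72.  90. 123.]
top jaw 0.85 [254. 155. 307. 188.] med [ 0.582 -0.059  0.032] lo [ 0.553 -0.087  0.013] hi [0.61  0.03  0.065] [ 99. 113. 132.]
top lever 0.62 [366. 110. 417. 163.] med [ 0.639 -0.258  0.15 ] lo [ 0.615 -0.297  0.009] hi [ 0.682 -0.231  0.172] [170. 158. 124.]
top spice_jar 0.97 [307. 153. 331. 183.] med [ 0.576 -0.108  0.117] lo [ 0.562 -0.128  0.032] hi [ 0.6   -0.089  0.121] [102.  99.  72.]
top spice_jar 0.83 [252. 254. 276. 272.] med [0.378 0.007 0.105] lo [ 0.361 -0.014  0.084] hi [0.394 0.026 0.108] [ 69. 171. 171.]
top rice_jar 0.86 [368. 109. 416. 159.] med [ 0.639 -0.257  0.152] lo [ 0.615 -0.294  0.02 ] hi [ 0.682 -0.231  0.172] [170. 158. 122.]
top tuna_tin 0.91 [367. 175. 408. 216.] med [ 0.529 -0.271  0.037] lo [ 0.49  -0.315 -0.   ] hi [ 0.57  -0.232  0.041] [191. 177. 134.]
top cream_cup 0.86 [158. 243. 190. 275.] med [0.384 0.219 0.019] lo [0.353 0.176 0.003] hi [0.414 0.239 0.068] [109. 104.  86.]
top soy_bottle 0.77 [156. 105. 200. 150.] med [0.656 0.187 0.125] lo [0.638 0.168 0.011] hi [0.686 0.217 0.202] [110. 106. 101.]
0 [nan nan nan] (np.float64(nan), np.float64(nan))
jar n 356 [-0.0041 -0.0989] cloudface [-0.0961 -0.0897 -0.0717] 59<string>:3: RuntimeWarning: Mean of empty slice.
  ret = um.true_divide(
```

View pics/end.png

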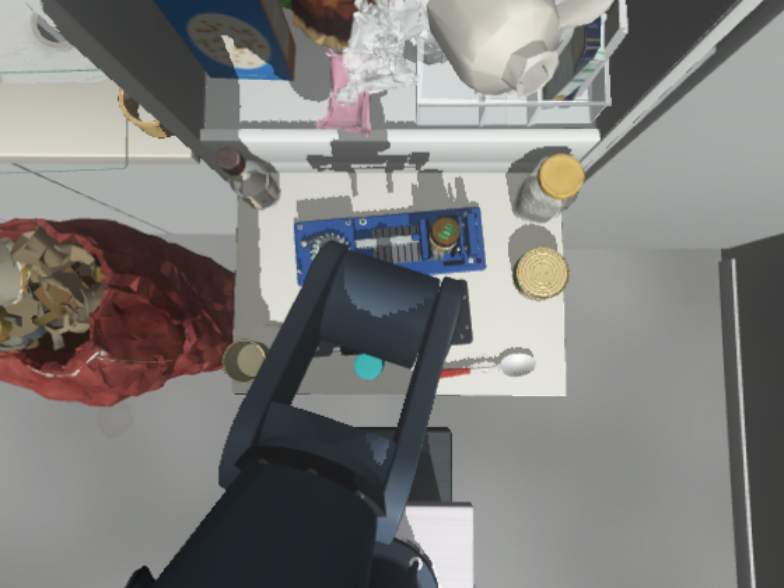

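```bash
python3 -c "
from h import *
for cam in ('scene','wrist'):
  c=robot.camera(cam);P=cloud(c);im=c['image'].astype(int);k=(im[...,0]-im[...,1]>40)&(P[...,2]>.07)&(P[...,2]<.118)&(P[...,0]>.42)&(P[...,0]<.56)&(abs(P[...,1])<.15)&(c['depth']>0)
  p=P[k];print(cam,k.sum()); 
  if len(p): m=(p.min(0)+p.max(0))/2;print(p.mean(0),m,qof(m),qof(p.mean(0)))
"
```

```text
scene 229
[ 0.48819235 -0.01659544  0.09473488] [ 0.49123461 -0.01978064  0.09119811] (np.float64(0.04577105624445821), np.float64(0.11593590057143044)) (np.float64(0.08336969843819819), np.float64(0.11521475798235199))
wrist 613
[ 0.49322488 -0.02537616  0.11070325] [ 0.492313   -0.02533449  0.10845492] (np.float64(0.011358696420515457), np.float64(0.11987941922873746)) (np.float64(0.0048216849029909525), np.float64(0.11940871441367))
```

Lever at its right stop (≈0.01 rad).

```bash
python3 -c "
from rig import robot
print(robot.hand_in())"
```

```text
the job is handed in; nothing more can be done
None
```

The spice jar stands upright in the vise, held at an estimated 45–50 N (about one and a half clicks past first touch). The lever is back at its right stop, the bystanders are where they were, and the job is handed in; no verdict came back.

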